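# Pack the sliding-cover lunch box: capped nut pot and muffins

## Robot

A 6-joint arm with a two-finger parallel gripper is mounted at the origin on a cart in front of the work surface, level with it; the furniture and walls round the work are solid. World frame = base frame: x ahead of the robot, y to its left, z up, the work surface at z = 0. Lengths are in mm, angles in rad, forces in N, time in s.
With the tool pointing down it reaches from about 400 to 925 mm from the base axis. Payload 3.4 kg.
Tool frame: the origin (TCP) lies midway between the tips of the shut fingers; the grasp point (between the pads) lies bot.pinch_z behind it (bot.pinch_z is the distance from the TCP to the grasp point, in mm); z points along the fingers, y is the line along which they close (so a half turn about z gives the same grasp; the last joint's range is limited). The gripper opens to 85 mm and grips with 20 to 120 N. Pads are 22 mm wide; open, the fingers measure 114 mm over their backs; the gripper's body (76 mm by 85 mm) begins 54 mm behind the grasp point. The pads swing forward as they close: fully open they stand 13 mm farther back than shut.
Start: joints at [-1.319, 0.307, 1.506, -0, 1.328, -0.073], TCP at [183.47, -544.95, 231.305] pointing down, gripper open.
Joint ranges: [-3.12, 3.12], [-1.05, 2.28], [0.14, 2.33], [-1.42, 4.57], [0.1, 2.73], [-2.68, 2.68]. Speed limits (rad/s): [2.57, 2.57, 3.14, 3.14, 3.14, 3.14].

## Interface

Orientations are given as a unit quaternion [x, y, z, w].
In Python, from plant import bot gives the robot as it stands. The module is installed in compiled form; this text tells all that it offers.
- The arm moves only by the tool drive_tool, never from a script. Its argument "deltas" is a list of rows, each a list of 7 numbers: the shift along the tool's x, y, z as a fraction of full scale, then the turn, a rotation vector about the tool's x, y, z as a fraction of full scale, then the opening, from 0 (shut) to 1 (fully open). In form: [[dx, dy, dz, rx, ry, rz, hand], ...]. A call has 1 to 12 rows; each row shifts and turns the commanded pose from where the row before left it, along the tool's axes as they then stand; what a row does not reach is not made up. Full scale, the value 1, is 0.2 m for a shift and 1.5 rad for a turn. A row lasts 1/10 s, in which the tool goes at most 50 mm and 8.59 degrees, less where a joint would pass 70% of its speed; a pose out of reach is approached as far as the arm can. A call with a number of a shift or a turn outside -1 to 1 is refused whole. A call with a gripper value outside its range is refused whole. The fingers move at their own pace and stop on an object; the grip force is fixed at half the most. Time passes only in rows, so rows that do not move let the fingers close. It gives the time, the measured TCP pose, the force, the opening and the grip force at its end, in the units of the state.
- bot.sense(): the state, without advancing time (a new reading comes with each control period).
- bot.snapshot(name): name is "scene" or "side" or "wrist"; returns a dict with "color" (400x640x3 uint8, red, green, blue), "range_z" (400x640 float32, mm along the optical axis (not along the pixel's ray), 0 where there is no reading), "mtx" (3x3 intrinsics, pixels), "k1" (the pictures are not rectified: a ray, as slopes to the right and down, at radius r is drawn at 1 + k1 r^2 times it, then the intrinsics apply), "rvec" (rotation vector, rad) and "tvec" (3), from world to camera coordinates, as OpenCV has them; the wrist camera has in their place "tool_from_camera" (4x4, takes a point from camera to tool coordinates, whose origin is the TCP and whose axes are the flange's). Camera axes: x right, y down, z forward; pixel columns grow to the right and rows downward; lengths in mm; the calibration is good to about 2 mm. A picture is of the moment at which its call begins: read the wrist's pose just before it.
- bot.close_job(): hands the job in; it is judged then, once.
The state is a dict: "clock": time; "joint_pos": joint angles; "joint_vel": joint speeds; "joint_efforts": joint torques, N m; "eef_pos": TCP position; "orientation": TCP orientation; "force": force on the tool from outside, world axes, zero at the start; "moment": the same for the moment, N m; "gripper_width": finger opening in mm; "gripper_force": force on a finger pad.
Only numpy, scipy, OpenCV 4.12 (cv2) and the standard library are available. Lean on these libraries where they do the work, as an engineer would, in place of code of your own. Each camera call takes 0.05 s, during which the arm holds its last target. There are 200 camera calls.

## Task

Pack the lunch box: slide its cover right back, set the square-footed pot of nuts in the square seat in the middle of the box and screw its cap fully down, and stand every muffin that is out on the worktop upright in the large empty compartment nearest you. Then slide the cover fully shut again, and leave the other things on the worktop alone.

Things in the scene. Friction and masses are not known exactly. Their poses are not given: they have to be found in the camera images.
- lunch_box: wooden lunch box, 266 x 158 mm, 56 mm high, held fast by its rubber feet. Origin: centre of the underside; x along its length, away from the robot, towards the end where the cover slides out; z up. Floor top at z = 5 mm, walls 5 to 7 mm thick. From the near end: large compartment; low divider; compartment with the pot's seat; low divider at x = 76 mm; compartment already full of grapes
- cover (a joint): wooden cover 260 x 150 mm, 3.5 mm thick, in grooves of the long walls: 0 m = fully shut against the near end wall, 0.205 m = fully back along +x of the box. Stays where it is left (friction about 1.2 N), does not come off. Its underside is 44.5 mm above the box floor, its top 53 mm above the worktop. Fully back, its near edge stands at x = 77 mm of the box
- cover_grip (a point): centre of the grip rib on the cover, 60 mm above the worktop: a bar across the box, 56 mm long, 10 mm thick, 14 mm high above the cover's top; at x = -103 mm of the box when shut
- muffin_bay (a point): centre of the floor of the large near compartment (box x = -75 mm): x -128 to -22 mm, y +-72 mm, near wall and side walls 56 mm high, divider to the seat 22 mm high (above the worktop)
- pot_seat (a point): centre of the floor of the pot's seat (box x = 14 mm): four corner ribs 8 mm high enclose a square of 54 mm, parallel to the box's sides, open in the middle of each side for the fingers; the pot cannot turn in it
- pot: white pot: square foot 50 x 50 mm, 18 mm high, on it a round neck 35 mm across with a right-handed three-start thread (41 mm over the threads, lead 16.5 mm a turn) up to the rim; full of hazelnuts to just under the rim. About 0.16 kg. Origin: centre of the underside; x, y square to the foot's sides, z up
- pot_rim (a point): centre of the pot's rim, 38 mm above its underside
- cap: grey ribbed screw cap, 50 mm across, 20 mm high, three lugs inside. Origin: centre of its open underside, z up. Laid on the pot this is 27 to 32.5 mm above the pot's underside; turned back (anticlockwise from above) the cap drops 5.5 mm once in each third of a turn, into the thread; from there about 135 degrees clockwise screw it down on the rim, origin 21 mm above the pot's underside
- muffin_1: mini muffin in a paper case, 44 mm across at 26 mm height, foot 37 mm across, 40 mm high, about 45 g, standing upright. Origin: centre of the underside, z up. One to three of the muffins are there
- muffin_2: mini muffin in a paper case, 44 mm across at 26 mm height, foot 37 mm across, 40 mm high, about 45 g, standing upright. Origin: centre of the underside, z up. One to three of the muffins are there
- muffin_3: mini muffin in a paper case, 44 mm across at 26 mm height, foot 37 mm across, 40 mm high, about 45 g, standing upright. Origin: centre of the underside, z up. One to three of the muffins are there
- mug_1: bystander: white mug with a handle, 84 x 113 x 88 mm; leave alone. Origin: centre of its underside
- garlic_1: bystander: garlic bulb, 50 mm; leave alone. Origin: centre of its underside
- teaspoon_1: bystander: teaspoon, 132 x 26 x 11 mm; leave alone. Origin: centre of its underside
Not all that is in view belongs to the job. What is shaped like the muffin_3 but green, purple or turquoise is not meant.

How it is judged (in metres and radians):
On the way, in this order (a step that is already met when the one before it is completed fails the run):
1. the cover is slid right back (value of joint cover above 0.17 m), for 0.2 s.
2. with the cover back, the pot stands in its seat with its cap screwed down, and every muffin stands in the large compartment (value of joint cover above 0.12 m and horizontal distance between pot and pot_seat below 0.006 m and z of pot in the frame of lunch_box between 0.002 and 0.009 m and angle between pot's own z axis and vertical below 0.1 rad and horizontal distance between cap and pot below 0.003 m and z of cap in the frame of pot between 0.018 and 0.0228 m and angle between the z axis of cap and the z axis of pot, either way round below 0.08 rad and x of muffin_1 in the frame of lunch_box between -0.112 and -0.035 m and y of muffin_1 in the frame of lunch_box between -0.062 and 0.062 m and z of muffin_1 in the frame of lunch_box between 0.002 and 0.01 m and angle between each of muffin_1, muffin_2, muffin_3's own z axis and vertical below 0.3 rad and x of muffin_2 in the frame of lunch_box between -0.112 and -0.035 m and y of muffin_2 in the frame of lunch_box between -0.062 and 0.062 m and z of muffin_2 in the frame of lunch_box between 0.002 and 0.01 m and x of muffin_3 in the frame of lunch_box between -0.112 and -0.035 m and y of muffin_3 in the frame of lunch_box between -0.062 and 0.062 m and z of muffin_3 in the frame of lunch_box between 0.002 and 0.01 m), for 0.2 s.
At the end, for the whole second after the job is handed in: the cover is shut to within 4 mm; the pot stands in its seat (within 6 mm of its centre, on the floor, upright); the cap is on it straight and screwed down to within 1.8 mm of the rim stop; every muffin stands upright (within 0.3 rad) on the floor of the large compartment; all at rest (value of joint cover below 0.004 m and horizontal distance between pot and pot_seat below 0.006 m and z of pot in the frame of lunch_box between 0.002 and 0.009 m and angle between pot's own z axis and vertical below 0.1 rad and horizontal distance between cap and pot below 0.003 m and z of cap in the frame of pot between 0.018 and 0.0228 m and angle between the z axis of cap and the z axis of pot, either way round below 0.08 rad and x of muffin_1 in the frame of lunch_box between -0.112 and -0.035 m and y of muffin_1 in the frame of lunch_box between -0.062 and 0.062 m and z of muffin_1 in the frame of lunch_box between 0.002 and 0.01 m and angle between each of muffin_1, muffin_2, muffin_3's own z axis and vertical below 0.3 rad and x of muffin_2 in the frame of lunch_box between -0.112 and -0.035 m and y of muffin_2 in the frame of lunch_box between -0.062 and 0.062 m and z of muffin_2 in the frame of lunch_box between 0.002 and 0.01 m and x of muffin_3 in the frame of lunch_box between -0.112 and -0.035 m and y of muffin_3 in the frame of lunch_box between -0.062 and 0.062 m and z of muffin_3 in the frame of lunch_box between 0.002 and 0.01 m and linear speed of each of muffin_1, muffin_2, muffin_3, pot, cap below 0.02 m/s); the robot touches nothing.
It fails at once if a bystander (mug, garlic or teaspoon) is pushed more than 4 cm aside (distance of any of mug_1, garlic_1, teaspoon_1 from where it was at the start of the episode above 0.04 m).
Of muffin_1, muffin_2, muffin_3 only 1 to 3 are there at a start; the rules pass over those that are not, and their reading is None.
At some moment in a run one of muffin_1, muffin_2, muffin_3, cap may be knocked a few centimetres aside while the robot is not near it.
It also fails if it takes over 210 s, if anything falls off the work surface, if the arm or the gripper's body presses on something with over 40 N, if the wrist force passes 120 N, or if a joint passes its speed limit or range.

## Working session

There is one attempt and no reset: what is moved stays moved. The work goes in short steps, Python scripts to look and compute and a tool call to move; the robot and the scene stay as the last step left them, time stands still between calls to the robot, and variables do not carry over. Pictures are saved under pics/ and viewed, at most 14 in all, crops included, and the job is handed in when it is done.

Besides the shell and the picture viewer there is one more tool, called after "Request:" as a command line: name --pt "numbers of a row" for each row, then --argument value for the rest. drive_tool: Moves the arm, as the interface text tells. Its arguments: {"type":"object","properties":{"deltas":{"type":"array","items":{"type":"array","items":{"type":"number"}}}},"required":["deltas"]}

```bash
mkdir -p pics; cat > h.py <<'E'
import numpy as np, cv2
from scipy.spatial.transform import Rotation as R
from plant import bot
def snap(n):
    s=bot.sense(); p=bot.snapshot(n)
    if n=='wrist':
        T=np.eye(4);T[:3,:3]=R.from_quat(s['orientation']).as_matrix();T[:3,3]=s['eef_pos']
        W=T@np.array(p['tool_from_camera'])
    else:
        M=np.eye(4);M[:3,:3]=cv2.Rodrigues(np.array(p['rvec'],float))[0];M[:3,3]=np.array(p['tvec'],float).ravel();W=np.linalg.inv(M)
    p['W']=W;return p
def rays(p,uv):
    K=np.array(p['mtx'],float);k=float(p['k1'])
    return cv2.undistortPoints(np.array(uv,float).reshape(-1,1,2),K,np.array([k,0,0,0,0.]))[:,0]
def plane(p,uv,z):
    r=rays(p,uv);d=np.c_[r,np.ones(len(r))]@p['W'][:3,:3].T;o=p['W'][:3,3]
    return o+d*((z-o[2])/d[:,2])[:,None]
def cloud(p):
    v,u=np.mgrid[0:400,0:640];r=rays(p,np.c_[u.ravel(),v.ravel()]);z=p['range_z'].ravel()
    X=np.c_[r*z[:,None],z]@p['W'][:3,:3].T+p['W'][:3,3];X[z==0]=np.nan
    return X.reshape(400,640,3)
def save(p,f):cv2.imwrite('pics/'+f,p['color'][...,::-1])
E
python3 - <<'E'
from h import *
for n in('scene','side'):
    p=snap(n);save(p,n+'0.png');print(n,p['W'].round(2).tolist())
s=bot.sense();print(s,bot.pinch_z)
E
```

```text
scene [[0.62, -0.61, 0.49, -351.28], [-0.78, -0.48, 0.39, -734.9], [-0.0, -0.63, -0.78, 1421.22], [0.0, 0.0, 0.0, 1.0]]
side [[-0.91, -0.21, 0.35, 142.23], [-0.4, 0.42, -0.81, 871.36], [0.02, -0.88, -0.47, 584.81], [0.0, 0.0, 0.0, 1.0]]
{'clock': 0.1, 'joint_pos': array([-1.31948786e+00,  3.07502339e-01,  1.50753398e+00,  4.18475785e-05,
        1.32839928e+00, -7.34952703e-02]), 'joint_vel': array([-0.00108237, -0.00100668, -0.00217966, -0.00037216,  0.00289714,
       -0.00061382]), 'joint_efforts': array([ 2.25399826e-04, -4.58530283e+01, -2.52607477e+01, -5.48489697e-05,
        5.57767504e-03, -1.66084635e-05]), 'eef_pos': array([ 183.33483382, -544.33577773,  230.47408679]), 'orientation': array([ 9.86842170e-01,  1.61683894e-01, -6.15898711e-05, -9.19636340e-04]), 'force': array([ 0.45004663, -0.03619576, -0.31016635]), 'moment': array([-0.05914935, -0.03460346,  0.00011147]), 'gripper_force': 0.0, 'gripper_width': 85.32585040632303} 18.700000000000003
```

View pics/scene0.png

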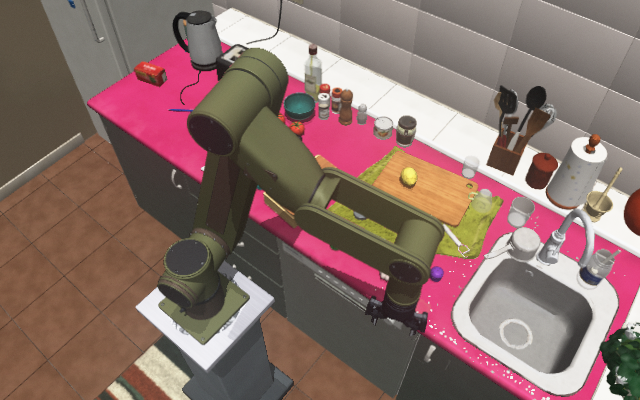

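View pics/side0.png

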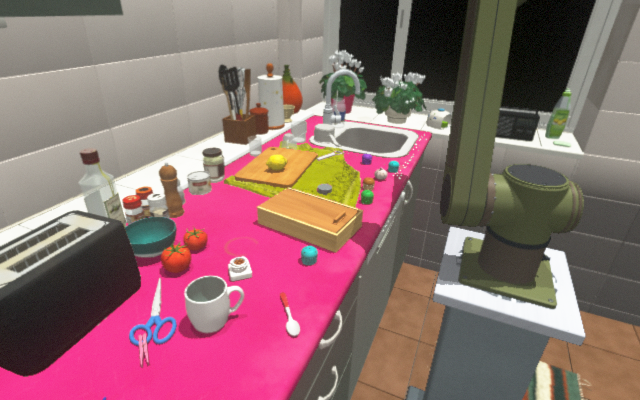

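The side view shows the box at about (310,218), the grey cap at (325,188), the pot at (240,268), the mug at (210,305) and the spoon at (290,315). There is a green decoy at (368,196) and turquoise ones at (310,255) and (394,166). A brown item sits near (368,183). I'll zoom in there.

```bash
python3 - <<'E'
from h import *
p=snap('side');c=cloud(p)
a=cv2.resize(p['color'][130:290,220:430],(787,600),interpolation=cv2.INTER_CUBIC)
cv2.imwrite('pics/side_crop.png',a[...,::-1])
for n,(u,v) in dict(cap=(325,188),pot=(240,266),mug=(210,305),spoon=(290,315),turq=(310,255),green=(368,196),brown=(368,183),garlic=(381,174),purple=(367,160),turq2=(394,166),rib=(341,217),knife=(330,155),tom=(196,238)).items(): print(n,c[v,u].round(0))
E
```

```text
cap [ 564. -171.   27.]
pot [576. 310.  35.]
mug [526. 475.  78.]
spoon [412. 372.   7.]
turq [449. 196.  31.]
green [ 414. -177.   29.]
brown [ 443. -271.   29.]
garlic [ 423. -371.   28.]
purple [ 516. -499.   19.]
turq2 [ 397. -465.   29.]
rib [429.  37.  60.]
knife [ 676. -491.   15.]
tom [739. 268.  39.]
```

View pics/side_crop.png

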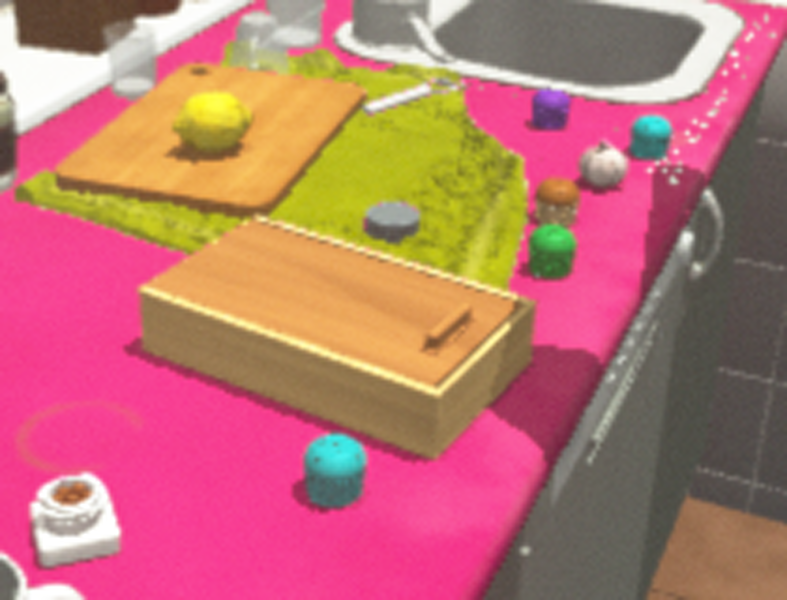

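Request:
drive_tool --pt "0.165 -0.166 -0.085 0 0 0 1" --pt "0.165 -0.166 -0.085 0 0 0 1" --pt "0.165 -0.166 -0.085 0 0 0 1" --pt "0.165 -0.166 -0.085 0 0 0 1" --pt "0.165 -0.166 -0.085 0 0 0 1" --pt "0.165 -0.166 -0.085 0 0 0 1" --pt "0.165 -0.166 -0.085 0 0 0 1" --pt "0.165 -0.166 -0.085 0 0 0 1" --pt "0.165 -0.166 -0.085 0 0 0 1" --pt "0.165 -0.166 -0.085 0 0 0 1" --pt "0.165 -0.166 -0.085 0 0 0 1" --pt "0.165 -0.166 -0.085 0 0 0 1"

```text
clock: 1.35
eef_pos: [431.7, -39.0, 436.0]
orientation: [0.987, 0.162, 0.0, 0.0]
force: [0.8, -0.6, 0.2]
gripper_width: 85.4
gripper_force: 0.0
```

```bash
cat >> h.py <<'E'
def pose():
    s=bot.sense();return np.array(s['eef_pos']),R.from_quat(s['orientation'])
def go(x,y,z,yaw=None):
    """TCP target, world mm, tool down with tool x at world yaw: prints turn then shift in tool fractions (turn first)"""
    p,r=pose()
    t=r if yaw is None else R.from_euler('z',yaw)*R.from_quat([1,0,0,0])
    rv=(r.inv()*t).as_rotvec()
    d=t.inv().apply(np.array([x,y,z])-p)
    print('turn frac',(rv/1.5).round(4),'rows',round(np.abs(rv).max()/.15,1),'| shift frac',(d/200).round(4),'rows',round(np.linalg.norm(d)/50,1))
E
python3 - <<'E'
from h import *
p=snap('wrist');save(p,'w1.png');s=bot.sense();print(s['eef_pos'],s['joint_pos'],p['tool_from_camera'].round(3))
p=snap('scene');save(p,'s1.png')
E
```

```text
[435.84823831 -32.73150081 438.52206393] [-0.17777359  0.00424104  1.37756225  0.00728508  1.75351235  1.06243509] [[-1.00000e-03 -9.54000e-01 -3.01000e-01  7.69060e+01]
 [ 1.00000e+00 -0.00000e+00 -0.00000e+00 -5.90000e-02]
 [ 0.00000e+00 -3.01000e-01  9.54000e-01 -1.42932e+02]
 [ 0.00000e+00  0.00000e+00  0.00000e+00  1.00000e+00]]
```

View pics/w1.png

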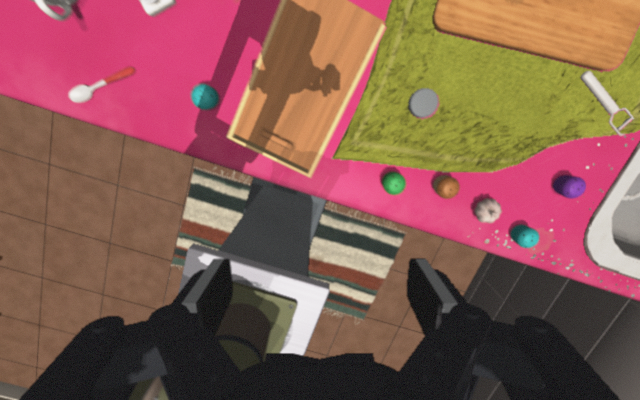

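View pics/s1.png

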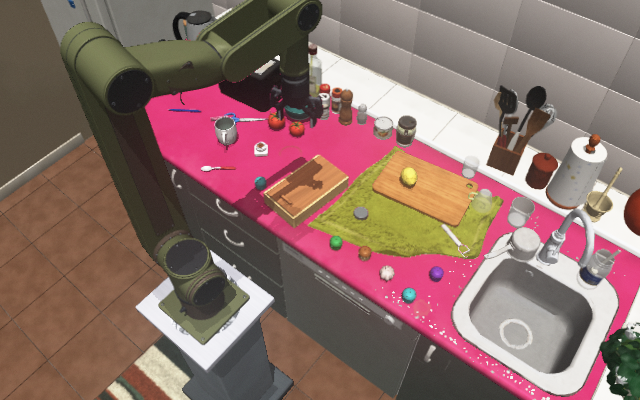

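The wrist view shows the box at (310,85), its rib at (275,140), the cap at (424,103), the brown muffin at (446,186), the garlic at (487,210) and decoys. The scene view shows only one brown muffin, at (365,253), with the pot at (261,148). Next I'll measure from the depth clouds.

```bash
python3 - <<'E'
from h import *
for n in('wrist','scene','side'):
    p=snap(n);c=cloud(p);hsv=cv2.cvtColor(p['color'],cv2.COLOR_RGB2HSV);x,y,z=c[...,0],c[...,1],c[...,2]
    m=(z>46)&(z<60)&(x>380)&(x<720)&(y>-150)&(y<200)
    mm=cv2.morphologyEx(m.astype(np.uint8),cv2.MORPH_OPEN,np.ones((3,3)))
    k,l,s,_=cv2.connectedComponentsWithStats(mm);m=l==1+np.argmax(s[1:,4])
    pts=c[m][:,:2].astype(np.float32);r=cv2.minAreaRect(pts);print(n,'box',r,np.nanmedian(z[m]))
    rb=(z>62)&(z<72)&(x>380)&(x<700)&(y>-100)&(y<150)
    print(' rib',rb.sum(),np.median(c[rb],0) if rb.any() else '',cv2.minAreaRect(c[rb][:,:2].astype(np.float32)) if rb.sum()>5 else '')
    def blob(name,cx,cy,rad,zlo,zhi):
        q=(np.hypot(x-cx,y-cy)<rad)&(z>zlo)&(z<zhi)
        if q.sum()>8:print(' ',name,q.sum(),c[q].mean(0).round(1),'encl',cv2.minEnclosingCircle(c[q][:,:2].astype(np.float32)),'zmax',np.percentile(z[q],95).round(1))
    blob('cap',564,-171,50,14,40);blob('muf',443,-271,36,24,60);blob('muftop',443,-271,36,33,60)
    q=(np.hypot(x-576,y-310)<50)&(z>9)&(z<60)
    if q.sum()>8:print('  pot',q.sum(),cv2.minAreaRect(c[q][:,:2].astype(np.float32)))
    blob('pottop',576,310,50,30,50)
E
```

```text
wrist box ((533.3985595703125, 21.7540283203125), (158.5975799560547, 271.25872802734375), 82.15692138671875) 53.551164566373245
 rib 198 [435.34482804  35.02465914  66.88692291] ((435.2520751953125, 35.026817321777344), (55.659423828125, 9.505178451538086), 82.3888931274414)
  cap 774 [ 567.6 -182.8   24.1] encl ((555.33740234375, -176.57469177246094), 43.759456634521484) zmax 27.2
  muf 376 [ 447.9 -285.8   35.8] encl ((446.7544250488281, -289.0636901855469), 21.103839874267578) zmax 39.8
  muftop 291 [ 447.3 -287.8   37.4] encl ((445.9493713378906, -288.02764892578125), 19.650514602661133) zmax 40.0
  pot 448 ((577.0730590820312, 284.42529296875), (19.83572006225586, 48.860111236572266), 38.940040588378906)
  pottop 113 [574.7 289.7  35.2] encl ((578.327880859375, 291.27777099609375), 15.988570213317871) zmax 38.9
scene box ((531.0375366210938, 21.202476501464844), (163.10531616210938, 271.3695068359375), 82.56509399414062) 52.16283422483218
 rib 39 [430.7771522   31.16392291  65.73071509] ((454.60955810546875, -16.3267822265625), (61.573448181152344, 151.44102478027344), 36.74666
[... 683 characters left out ...]
 rib 46 [433.09535889  40.17976942  65.43203962] ((433.2815856933594, 38.333229064941406), (54.193973541259766, 10.55665111541748), 82.55876922607422)
  cap 121 [ 565.3 -177.7   22.6] encl ((553.44091796875, -176.75128173828125), 43.53418731689453) zmax 26.7
  muf 74 [ 443.7 -280.6   33.2] encl ((445.2174987792969, -286.5611267089844), 21.04891014099121) zmax 39.5
  muftop 38 [ 444.6 -284.1   37.1] encl ((444.34014892578125, -287.30047607421875), 18.230539321899414) zmax 40.1
  pot 389 ((585.535400390625, 299.50030517578125), (49.66326141357422, 48.61839294433594), 42.212772369384766)
  pottop 161 [586.2 298.3  34.4] encl ((585.8595581054688, 296.5221252441406), 22.018400192260742) zmax 37.7
```

```bash
cat >> h.py <<'E'
BO=np.array([537.3,21.0]);BY=-0.137
def bw(x,y=0):return BO+np.array([x*np.cos(BY)-y*np.sin(BY),x*np.sin(BY)+y*np.cos(BY)])
def tb(w):d=np.array(w[:2])-BO;return np.array([d[0]*np.cos(BY)+d[1]*np.sin(BY),-d[0]*np.sin(BY)+d[1]*np.cos(BY)])
E
python3 - <<'E'
from h import *
go(*bw(-140),100,BY);c=cloud(snap('side'))
m=(c[...,2]>44)&(c[...,0]>680)&(c[...,0]<900)&(abs(c[...,1]+20)<110);print(m.sum(),c[m][:8].round() if m.any() else '')
E
```

```text
turn frac [2.000e-04 1.000e-03 3.086e-01] rows 3.1 | shift frac [-0.2167 -0.3795  1.6736] rows 6.9
0
```

Request:
drive_tool --pt "0 0 0 0 0 0.0772 0" --pt "0 0 0 0 0 0.0772 0" --pt "0 0 0 0 0 0.0772 0" --pt "0 0 0 0 0 0.0772 0" --pt "-0.025 -0.0475 0.209 0 0 0 0" --pt "-0.025 -0.0475 0.209 0 0 0 0" --pt "-0.025 -0.0475 0.209 0 0 0 0" --pt "-0.025 -0.0475 0.209 0 0 0 0" --pt "-0.025 -0.0475 0.209 0 0 0 0" --pt "-0.025 -0.0475 0.209 0 0 0 0" --pt "-0.025 -0.0475 0.209 0 0 0 0" --pt "-0.025 -0.0475 0.209 0 0 0 0"

```text
clock: 2.85
eef_pos: [401.5, 38.2, 99.4]
orientation: [0.997, -0.071, 0.0, 0.0]
force: [0.6, 0.1, -0.3]
gripper_width: -0.0
gripper_force: 0.0
```

```bash
python3 - <<'E'
from h import *
p,r=pose();print(tb(p),p);go(*bw(-140),61,BY)
E
```

```text
[-136.89553493   -1.46119005] [401.48759568  38.24857658  99.4444712 ]
turn frac [ 0.0002 -0.0001 -0.0034] rows 0.0 | shift frac [-0.0155 -0.0073  0.1922] rows 0.8
```

Request:
drive_tool --pt "0 0 0.096 0 0 0 0" --pt "0 0 0.096 0 0 0 0" --pt "0 0 0 0 0 0 0" --pt "0.1 0 0 0 0 0 0" --pt "0.1 0 0 0 0 0 0" --pt "0.14 0 0 0 0 0 0" --pt "0.14 0 0 0 0 0 0" --pt "0.14 0 0 0 0 0 0" --pt "0.14 0 0 0 0 0 0" --pt "0.12 0 0 0 0 0 0" --pt "0.12 0 0 0 0 0 0" --pt "0 0 0 0 0 0 0"

```text
clock: 4.05
eef_pos: [604.3, 10.1, 63.7]
orientation: [0.998, -0.07, 0.002, 0.0]
force: [0.0, -0.6, 0.8]
gripper_width: -0.1
gripper_force: 0.0
```

```bash
python3 - <<'E'
from h import *
p,r=pose();print(tb(p),p)
p=snap('side');c=cloud(p);z=c[...,2]
m=(z>49)&(z<56)&(c[...,0]>380)&(c[...,0]<920)&(c[...,1]>-110)&(c[...,1]<150)
b=np.array([tb(q) for q in c[m]]);print('far edge',np.percentile(b[:,0],[1,98,99.5]))
save(p,'side2.png')
E
```

```text
[67.87061693 -1.65418766] [604.30876526  10.09209655  63.69756386]
far edge [-140.14367356  314.71480192  327.92848241]
```

View pics/side2.png

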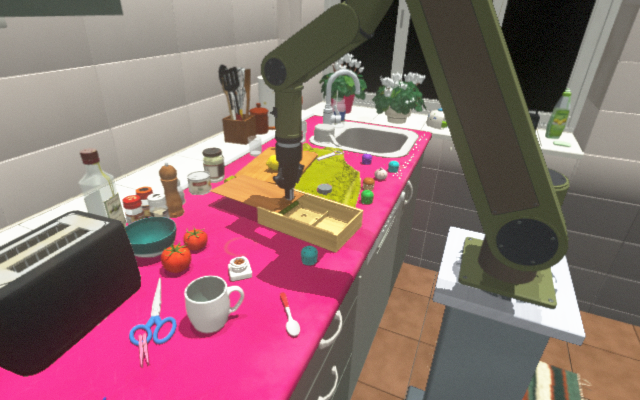

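The cover is pushed back, and the open box shows at (310,218). I'll push gently the rest of the way to the stop.

Request:
drive_tool --pt "0.025 0 0 0 0 0 0" --pt "0.025 0 0 0 0 0 0" --pt "0.02 0 0 0 0 0 0" --pt "0 0 0 0 0 0 0"

```text
clock: 4.5
eef_pos: [614.5, 10.1, 62.6]
orientation: [0.998, -0.069, 0.0, 0.0]
force: [-0.5, 0.2, -0.4]
gripper_width: -0.2
gripper_force: 0.0
```

Request:
drive_tool --pt "0.02 0 0 0 0 0 0" --pt "0.02 0 0 0 0 0 0" --pt "0.01 0 0 0 0 0 0" --pt "0 0 0 0 0 0 0"

```text
clock: 4.9
eef_pos: [616.0, 10.1, 61.7]
orientation: [0.998, -0.069, -0.008, -0.0]
force: [-15.6, 2.6, 10.8]
gripper_width: -0.0
gripper_force: 7.6
```

Request:
drive_tool --pt "-0.05 0 0 0 0 0 0" --pt "-0.03 0 0 0 0 0 0" --pt "0 0 -0.24 0 0 0 1" --pt "0 0 -0.24 0 0 0 1" --pt "0 0 -0.24 0 0 0 1" --pt "0 0 0 0 0 0 1"

```text
clock: 5.5
eef_pos: [614.4, 11.0, 214.9]
orientation: [0.998, -0.069, 0.009, -0.0]
force: [0.9, 0.2, -0.6]
gripper_width: 58.4
gripper_force: 0.0
```

```bash
python3 - <<'E'
from h import *
y=.733;o=30
go(586+o*np.cos(y),297+o*np.sin(y),230,y)
E
```

```text
turn frac [ 0.004  -0.0113 -0.5808] rows 5.8 | shift frac [ 1.0013 -1.158  -0.0756] rows 6.1
```

Request:
drive_tool --pt "0 0 -0.01 0.0007 -0.0015 -0.0968 1" --pt "0 0 -0.01 0.0007 -0.0015 -0.0968 1" --pt "0 0 -0.01 0.0007 -0.0015 -0.0968 1" --pt "0 0 0 0 0 -0.0968 1" --pt "0 0 0 0 0 -0.0968 1" --pt "0 0 0 0 0 -0.0968 1"

```text
clock: 6.1
eef_pos: [609.1, 11.1, 212.2]
orientation: [0.933, 0.361, -0.002, -0.002]
force: [-0.2, -0.4, -0.7]
gripper_width: 85.4
gripper_force: 0.0
```

```bash
python3 - <<'E'
from h import *
y=.733;o=30
go(586+o*np.cos(y),297+o*np.sin(y),230,y)
E
```

```text
turn frac [-0.0038  0.0016  0.0039] rows 0.0 | shift frac [ 1.0206 -1.1395 -0.0889] rows 6.1
```

Request:
drive_tool --pt "0.146 -0.163 -0.0127 -0.0037 0.0016 0 1" --pt "0.146 -0.163 -0.0127 0 0 0 1" --pt "0.146 -0.163 -0.0127 0 0 0 1" --pt "0.146 -0.163 -0.0127 0 0 0 1" --pt "0.146 -0.163 -0.0127 0 0 0 1" --pt "0.146 -0.163 -0.0127 0 0 0 1" --pt "0.146 -0.163 -0.0127 0 0 0 1" --pt "0 0 0 0 0 0 1"

```text
clock: 6.9
eef_pos: [607.9, 324.0, 230.1]
orientation: [0.933, 0.361, 0.001, -0.002]
force: [0.3, -1.0, -0.9]
gripper_width: 85.7
gripper_force: 0.0
```

```bash
cat > pot.py <<'E'
from h import *
P,r=pose();print(P,r.as_euler('xyz'))
p=snap('wrist');c=cloud(p);save(p,'wpot.png');x,y,z=c[...,0],c[...,1],c[...,2]
near=(np.hypot(x-586,y-297)<60)
m=near&(z>8)&(z<50);print('foot cloud',m.sum(),cv2.minAreaRect(c[m][:,:2].astype(np.float32)))
f=near&(z>13)&(z<22);print('foottop',f.sum(),np.median(z[f]),cv2.minAreaRect(c[f][:,:2].astype(np.float32)))
t=near&(z>34)&(z<44);print('rim',t.sum(),np.median(z[t]),cv2.minEnclosingCircle(c[t][:,:2].astype(np.float32)))
E
python3 pot.py
```

```text
[607.90817047 323.96091986 230.12597808] [-3.13883097 -0.00325908  0.73834947]
foot cloud 1610 ((589.4573974609375, 296.70257568359375), (49.07756423950195, 50.12236022949219), 42.19315719604492)
foottop 618 17.495337657653096 ((589.3922119140625, 296.75103759765625), (49.04605484008789, 49.90047836303711), 42.19315719604492)
rim 638 35.9576369731065 ((588.951904296875, 296.0363464355469), 20.90636444091797)
```

View pics/wpot.png

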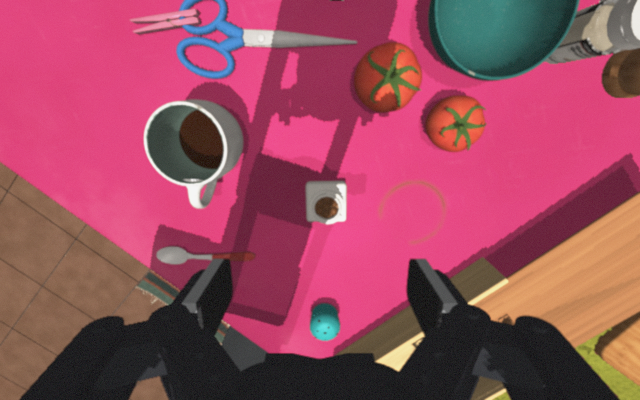

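The picture shows the pot at (326,203), the mug handle at (200,195) and the spoon at (200,255), so the fingers have room. I'll align and go down.

```bash
python3 - <<'E'
from h import *
go(589.3,296.6,60,.736);go(589.3,296.6,1.5,.736)
E
```

```text
turn frac [-0.0007 -0.0004  0.0008] rows 0.0 | shift frac [-0.1498  0.0275  0.8494] rows 3.5
turn frac [-0.0007 -0.0004  0.0008] rows 0.0 | shift frac [-0.1498  0.0275  1.1419] rows 4.6
```

Request:
drive_tool --pt "-0.037 0.007 0.21 0 0 0 1" --pt "-0.037 0.007 0.21 0 0 0 1" --pt "-0.037 0.007 0.21 0 0 0 1" --pt "-0.038 0.007 0.21 0 0 0 1" --pt "0 0 0.15 0 0 0 1" --pt "0 0 0.1 0 0 0 1" --pt "0 0 0.05 0 0 0 1" --pt "0 0 0 0 0 0 1"

```text
clock: 7.75
eef_pos: [588.3, 291.9, 0.9]
orientation: [0.934, 0.358, -0.002, -0.0]
force: [0.6, -0.6, 0.4]
gripper_width: 85.5
gripper_force: 0.0
```

```bash
python3 - <<'E'
from h import *
go(589.3,296.6,1.5,.736)
E
```

```text
turn frac [-0.0012  0.0026 -0.0028] rows 0.0 | shift frac [ 0.0196 -0.0142 -0.003 ] rows 0.1
```

Request:
drive_tool --pt "0 0 0 0 0 0 1" --pt "0 0 0 0 0 0 1"

```text
clock: 7.95
eef_pos: [590.5, 293.7, 4.1]
orientation: [0.934, 0.358, 0.001, -0.0]
force: [0.9, -0.4, -0.7]
gripper_width: 85.3
gripper_force: 0.0
```

```bash
python3 - <<'E'
from h import *
go(589.3,296.6,1.5,.736)
E
```

```text
turn frac [ 0.0001 -0.0013 -0.0022] rows 0.0 | shift frac [ 0.0055 -0.0149  0.013 ] rows 0.1
```

Request:
drive_tool --pt "0.006 -0.013 0.006 0 0 -0.002 1" --pt "0 0 0 0 0 0 1" --pt "0 0 0 0 0 0 0" --pt "0 0 0 0 0 0 0" --pt "0 0 0 0 0 0 0" --pt "0 0 0 0 0 0 0" --pt "0 0 0 0 0 0 0"

```text
clock: 8.65
eef_pos: [588.7, 296.3, 1.8]
orientation: [0.933, 0.36, -0.0, -0.0]
force: [0.3, -0.0, 4.1]
gripper_width: 48.5
gripper_force: 63.9
```

Request:
drive_tool --pt "0 0 -0.1 0 0 0 0" --pt "0 0 -0.2 0 0 0 0" --pt "0 0 -0.2 0 0 0 0" --pt "0 0 -0.2 0 0 0 0" --pt "0 0 0 0 0 0 0" --pt "0 0 0 0 0 0 0"

```text
clock: 9.25
eef_pos: [588.5, 296.1, 141.7]
orientation: [0.933, 0.36, -0.0, -0.0]
force: [-0.2, 0.9, -2.4]
gripper_width: 48.3
gripper_force: 63.3
```

```bash
python3 - <<'E'
from h import *
print(pose()[0])
# cover edge / box remeasure via side + wrist
p=snap('side');c=cloud(p);x,y,z=[c[...,i] for i in range(3)]
m=(z>70)&(z<190)&(np.hypot(x-589,y-297)<70);print('held',m.sum())
s=bot.sense();print(s['gripper_width'],s['force'])
go(*bw(14),140,BY)
E
```

```text
[588.54643284 296.09730345 141.71204925]
held 367
48.693794589671285 [-0.61061281  0.41052074 -2.17644832]
turn frac [-2.000e-04  2.600e-03  5.818e-01] rows 5.8 | shift frac [9.6000e-03 1.3941e+00 2.0000e-04] rows 5.6
```

Request:
drive_tool --pt "0 0 -0.05 0 0 0.097 0" --pt "0 0 -0.05 0 0 0.097 0" --pt "0 0 -0.05 0 0 0.097 0" --pt "0 0 -0.05 0 0 0.097 0" --pt "0 0 -0.05 0 0.0015 0.097 0" --pt "0 0 0 0 0 0.097 0"

```text
clock: 9.9
eef_pos: [587.8, 295.8, 189.5]
orientation: [0.997, -0.072, -0.001, 0.001]
force: [0.1, 0.3, -1.8]
gripper_width: 48.3
gripper_force: 63.3
```

Request:
drive_tool --pt "0 0.2 -0.025 0 0 0 0" --pt "0 0.2 -0.025 0 0 0 0" --pt "0 0.2 -0.025 0 0 0 0" --pt "0 0.2 -0.025 0 0 0 0" --pt "0 0.2 0 0 0 0 0" --pt "0 0.2 0 0 0 0 0" --pt "0 0.18 0 0 0 0 0" --pt "0 0 0 0 0 0 0" --pt "0 0 0 0 0 0 0"

```text
clock: 10.8
eef_pos: [549.2, 22.0, 208.8]
orientation: [0.998, -0.07, -0.002, -0.0]
force: [0.1, 0.2, -2.4]
gripper_width: 48.2
gripper_force: 63.3
```

```bash
python3 - <<'E'
from h import *
P,r=pose();print(P,r.as_euler('xyz'))
p=snap('wrist');np.savez('w.npz',c=cloud(p),col=p['color']);save(p,'wbox.png')
E
```

```text
[549.18616476  21.9575429  208.81145466] [-3.14116836  0.00409607 -0.13964513]
```

View pics/wbox.png

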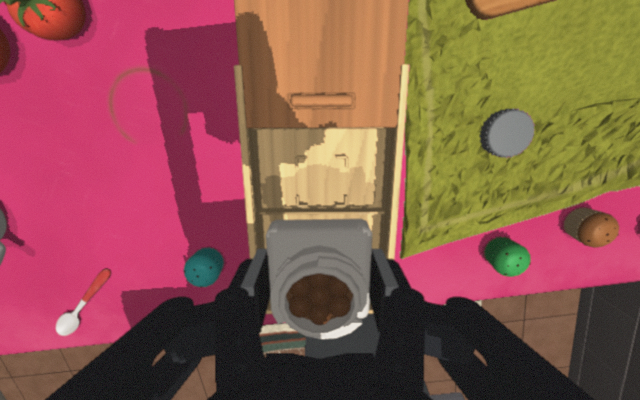

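The wrist view shows the open box, with the cover edge at row 128, the seat's ribs around (298–347, 155–207), the divider at row 210 and the rib at (322,100). I'll zoom on the seat.

```bash
python3 - <<'E'
from h import *
p=snap('wrist');a=p['color'];cv2.imwrite('pics/seat.png',cv2.resize(a[60:220,230:415],(740,640)[::1] if 0 else (690,597),interpolation=cv2.INTER_CUBIC)[...,::-1])
c=cloud(p);x,y,z=[c[...,i] for i in range(3)]
pt=c.reshape(-1,3);b=np.stack([(pt[:,0]-BO[0])*np.cos(BY)+(pt[:,1]-BO[1])*np.sin(BY),-(pt[:,0]-BO[0])*np.sin(BY)+(pt[:,1]-BO[1])*np.cos(BY)],1).reshape(400,640,2)
rib=(z>62)&(z<72)&(abs(b[...,1])<60)&(b[...,0]>70)&(b[...,0]<140)
print('rib',rib.sum(),cv2.minAreaRect(b[rib].astype(np.float32)))
# wall tops
for s in(1,-1):
    w=(z>53.5)&(z<60)&(abs(b[...,1]*s-76)<12)&(b[...,0]>-20)&(b[...,0]<60);q=b[w];print('wall',s,w.sum(),np.percentile(q[:,1],[3,50,97]),np.polyfit(q[:,0],q[:,1],1))
cv=(z>48)&(z<60)&(abs(b[...,1])<60)&(b[...,0]>50)&(b[...,0]<95);q=b[cv];print('cover edge',[np.percentile(q[abs(q[:,1]-t)<10,0],1).round(1) for t in(-50,-25,0,25,50)])
s=(z>9)&(z<16)&(abs(b[...,1])<45)&(b[...,0]>-22)&(b[...,0]<60);print('ribs',s.sum(),cv2.minAreaRect(b[s].astype(np.float32)),b[s].mean(0))
E
```

```text
rib 729 ((95.25311279296875, -0.0066242218017578125), (56.065311431884766, 9.461664199829102), 89.89212799072266)
wall 1 536 [71.96507818 75.09450863 78.41839939] [3.48321947e-03 7.50553122e+01]
wall -1 539 [-78.53002403 -75.32653058 -72.22113926] [ 4.85710081e-04 -7.52836793e+01]
cover edge [np.float64(71.3), np.float64(71.3), np.float64(71.3), np.float64(71.3), np.float64(71.4)]
ribs 218 ((7.754173278808594, -0.15787124633789062), (59.42916488647461, 60.06094741821289), 0.060366611927747726) [ 8.92374807 -0.09002349]
```

View pics/seat.png

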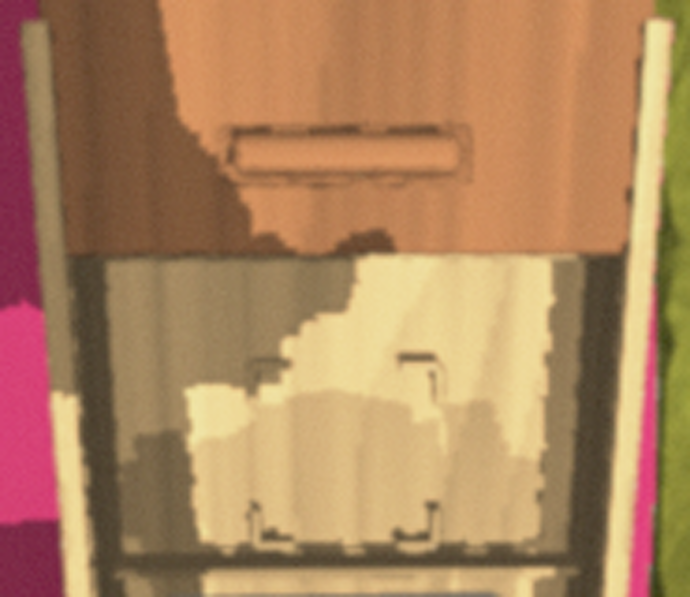

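```bash
sed -i 's/^BO=.*$/BO=np.array([531.2,21.75]);BY=-0.1365/' h.py; python3 - <<'E'
from h import *
go(*bw(13.5),75,BY)
E
```

```text
turn frac [-0.0005  0.0016 -0.0004] rows 0.0 | shift frac [-0.0247  0.0207  0.6729] rows 2.7
```

Request:
drive_tool --pt "-0.025 0.02 0 0 0.0015 0 0" --pt "0 0 0.22 0 0 0 0" --pt "0 0 0.22 0 0 0 0" --pt "0 0 0.22 0 0 0 0" --pt "0 0 0.15 0 0 0 0" --pt "0 0 0.08 0 0 0 0" --pt "0 0 0 0 0 0 0" --pt "0 0 0 0 0 0 0" --pt "0 0 0 0 0 0 0"

```text
clock: 11.8
eef_pos: [547.0, 19.7, 34.4]
orientation: [0.998, -0.068, 0.003, -0.0]
force: [0.7, 0.1, -1.8]
gripper_width: 48.5
gripper_force: 63.2
```

```bash
python3 - <<'E'
from h import *
print(pose()[0],pose()[1].as_euler('xyz'))
go(*bw(13.5),17,BY)
E
```

```text
[547.04134518  19.74484645  34.40323448] [-3.14098489 -0.0056864  -0.1364159 ]
turn frac [-0.0004 -0.0038  0.0001] rows 0.0 | shift frac [-0.0123  0.0008  0.087 ] rows 0.4
```

Request:
drive_tool --pt "-0.012 0 0.04 0 -0.003 0 0" --pt "0 0 0.04 0 0 0 0" --pt "0 0 0 0 0 0 0" --pt "0 0 0 0 0 0 0"

```text
clock: 12.2
eef_pos: [543.1, 19.7, 16.9]
orientation: [0.998, -0.069, -0.001, -0.0]
force: [-0.3, -0.5, -1.4]
gripper_width: 48.5
gripper_force: 63.3
```

```bash
python3 - <<'E'
from h import *
print(pose()[0],pose()[1].as_euler('xyz'))
go(*bw(13.5),8,BY)
E
```

```text
[543.12369228  19.67512542  16.89274486] [-3.14128696e+00  2.14402144e-03 -1.37265454e-01]
turn frac [-0.0002  0.0014 -0.0005] rows 0.0 | shift frac [ 0.007  -0.0022  0.0445] rows 0.2
```

Request:
drive_tool --pt "0.005 0 0.01 0 0.0005 0 0" --pt "0 0 0.015 0 0 0 0" --pt "0 0 0.015 0 0 0 0" --pt "0 0 0 0 0 0 0" --pt "0 0 0 0 0 0 0"

```text
clock: 12.7
eef_pos: [544.3, 19.6, 9.0]
orientation: [0.998, -0.069, -0.001, -0.0]
force: [-0.3, 0.9, -1.1]
gripper_width: 48.5
gripper_force: 63.3
```

Request:
drive_tool --pt "0 0 0.01 0 0 0 0" --pt "0 0 0 0 0 0 0" --pt "0 0 0 0 0 0 0.75" --pt "0 0 0 0 0 0 0.75" --pt "0 0 0 0 0 0 0.75"

```text
clock: 13.2
eef_pos: [544.7, 19.5, 7.4]
orientation: [0.998, -0.069, -0.0, -0.0]
force: [0.8, -0.8, 0.9]
gripper_width: 64.0
gripper_force: 0.0
```

Request:
drive_tool --pt "0 0 -0.1 0 0 0 0.8" --pt "0 0 -0.2 0 0 0 0.9" --pt "0 0 -0.24 0 0 0 1" --pt "0 0 -0.24 0 0 0 1" --pt "0 0 -0.24 0 0 0 1" --pt "0 0 0 0 0 0 1" --pt "0 0 0 0 0 0 1"

```text
clock: 13.9
eef_pos: [545.4, 19.5, 212.9]
orientation: [0.998, -0.069, 0.002, -0.0]
force: [-0.7, 0.1, -0.6]
gripper_width: 85.7
gripper_force: 0.0
```

```bash
cat > seat.py <<'E'
from h import *
p=snap('wrist');c=cloud(p)
def inbox(c):
    d=c[...,:2]-BO;return np.stack([d[...,0]*np.cos(BY)+d[...,1]*np.sin(BY),-d[...,0]*np.sin(BY)+d[...,1]*np.cos(BY)],-1)
b=inbox(c);z=c[...,2]
for n,lo,hi in(('foottop',19,26),('rim',38,47),('cap',47,60)):
    m=(z>lo)&(z<hi)&(abs(b[...,0]-14)<34)&(abs(b[...,1])<34)
    if m.sum()>9:print(n,m.sum(),np.median(z[m]),cv2.minAreaRect(b[m].astype(np.float32)),cv2.minEnclosingCircle(b[m].astype(np.float32)))
print(pose()[0])
E
python3 seat.py; python3 - <<'E'
from h import *
w=snap('wrist');c=cloud(w);x,y,z=[c[...,i] for i in range(3)]
m=(np.hypot(x-565,y+180)<60)&(z>14)&(z<45);print('cap',m.sum(),np.median(z[m]) if m.any() else '')
yw=-.137;go(565+35,-180,200,yw)
E
```

```text
foottop 787 22.60211860055773 ((9.19223403930664, 0.022495269775390625), (67.83428192138672, 58.37660598754883), 89.99138641357422) ((3.4351823329925537, 0.05243375897407532), 41.068546295166016)
rim 913 40.71425861785514 ((13.538000106811523, -0.1993408203125), (39.83001708984375, 41.40581130981445), 82.85370635986328) ((13.305929183959961, -0.6452652215957642), 20.9128360748291)
[544.00731214  19.50023974 211.08789721]
cap 2201 25.585153625727173
turn frac [-0.0001  0.0021 -0.0001] rows 0.0 | shift frac [0.417  0.9495 0.0498] rows 4.2
```

```bash
cat > cap.py <<'E'
from h import *
w=snap('wrist');c=cloud(w);x,y,z=[c[...,i] for i in range(3)]
m=(np.hypot(x-565,y+180)<70)&(z>20)&(z<45)
hsv=cv2.cvtColor(w['color'],cv2.COLOR_RGB2HSV);m&=hsv[...,1]<90
mm=cv2.morphologyEx(m.astype(np.uint8),cv2.MORPH_OPEN,np.ones((3,3)))>0
q=c[mm];print('cap',len(q),np.median(q[:,2]),np.percentile(q[:,2],[2,98]),cv2.minEnclosingCircle(q[:,:2].astype(np.float32)),q.mean(0))
r=(np.hypot(x-q[:,0].mean(),y-q[:,1].mean())<60)&(np.hypot(x-q[:,0].mean(),y-q[:,1].mean())>35);print('around z',np.percentile(z[r],[10,50,90]))
A=np.c_[q[:,:2]-q[:,:2].mean(0),np.ones(len(q))];print('tilt',np.linalg.lstsq(A,q[:,2],rcond=None)[0])
k=cv2.minEnclosingCircle(q[:,:2].astype(np.float32))[0];go(*k,80,1.77)
E
python3 cap.py
```

```text
cap 1840 25.835281918742822 [21.49565933 27.47665167] ((571.11669921875, -185.08201599121094), 25.906076431274414) [ 572.36978598 -183.73951264   25.6260658 ]
around z [ 7.93993112  9.61710722 12.45212137]
tilt [-1.81778362e-03 -3.03546090e-02  2.56260658e+01]
turn frac [-0.0028  0.002  -1.2715] rows 12.7 | shift frac [-1.0305 -0.0648  0.6468] rows 4.9
```

Request:
drive_tool --pt "0 0 0 0 0 -0.098 1" --pt "0 0 0 0 0 -0.098 1" --pt "0 0 0 0 0 -0.098 1" --pt "0 0 0 0 0 -0.098 1" --pt "0 0 0 0 0 -0.098 1" --pt "0 0 0 0 0 -0.098 1" --pt "0 0 0 0 0 -0.098 1" --pt "0 0 0 0 0 -0.098 1" --pt "0 0 0 0 0 -0.098 1" --pt "0 0 0 0 0 -0.098 1" --pt "0 0 0 0 0 -0.098 1" --pt "0 0 0 0 0 -0.098 1"

```text
clock: 15.25
eef_pos: [543.2, 19.5, 208.7]
orientation: [0.685, 0.729, -0.002, -0.002]
force: [-0.5, -0.6, -0.0]
gripper_width: 85.7
gripper_force: 0.0
```

Request:
drive_tool --pt "0 0 0 0 0 -0.0955 1" --pt "0 0 0 0 0 0 1"

```text
clock: 15.45
eef_pos: [543.3, 19.5, 209.0]
orientation: [0.633, 0.774, -0.001, -0.002]
force: [0.1, 0.4, 1.0]
gripper_width: 85.4
gripper_force: 0.0
```

```bash
python3 - <<'E'
from h import *
print(pose()[0],pose()[1].as_euler('xyz'))
go(570,-150,180,1.77)
E
```

```text
[543.33239786  19.50513084 208.97453396] [-3.13678118e+00 -1.62164868e-03  1.77034653e+00]
turn frac [-0.0032 -0.0011  0.0002] rows 0.0 | shift frac [-0.8572 -0.037   0.1449] rows 3.5
```

Request:
drive_tool --pt "-0.172 -0.0075 0.029 -0.003 -0.001 0 1" --pt "-0.172 -0.0075 0.029 0 0 0 1" --pt "-0.172 -0.0075 0.029 0 0 0 1" --pt "-0.172 -0.0075 0.029 0 0 0 1" --pt "-0.17 -0.0075 0.029 0 0 0 1" --pt "0 0 0 0 0 0 1" --pt "0 0 0 0 0 0 1" --pt "0 0 0 0 0 0 1"

```text
clock: 16.25
eef_pos: [570.6, -149.3, 181.4]
orientation: [0.634, 0.774, 0.001, 0.001]
force: [0.2, 0.7, 0.4]
gripper_width: 85.4
gripper_force: 0.0
```

```bash
python3 cap.py; python3 - <<'E'
from h import *
print(pose()[0],pose()[1].as_euler('xyz'))
E
```

```text
cap 1659 25.842014981990417 [22.49561138 27.27554031] ((571.4188842773438, -185.43421936035156), 25.85541343688965) [ 571.26533221 -183.80424784   25.70346425]
around z [  9.21891509 258.2385221  270.8386785 ]
tilt [ 5.48028506e-03 -1.73919326e-02  2.57034643e+01]
turn frac [ 0.0019 -0.0001 -0.0002] rows 0.0 | shift frac [-0.179  -0.0327  0.5089] rows 2.2
[ 570.75016781 -149.04899501  181.77626793] [ 3.13870047e+00 -1.54393881e-04  1.76975625e+00]
```

Request:
drive_tool --pt "-0.09 -0.016 0 0.0015 0 0 1" --pt "-0.089 -0.016 0 0 0 0 1" --pt "0 0 0.2 0 0 0 1" --pt "0 0 0.2 0 0 0 1" --pt "0 0 0.2 0 0 0 1" --pt "0 0 0.15 0 0 0 1" --pt "0 0 0.08 0 0 0 1" --pt "0 0 0.03 0 0 0 1" --pt "0 0 0 0 0 0 1" --pt "0 0 0 0 0 0 1"

```text
clock: 17.3
eef_pos: [573.4, -187.5, 11.2]
orientation: [0.633, 0.774, 0.001, 0.002]
force: [0.1, -0.0, -0.6]
gripper_width: 85.4
gripper_force: 0.0
```

```bash
python3 - <<'E'
from h import *
print(pose()[0],pose()[1].as_euler('xyz'))
go(571.3,-185.1,7.5,1.77)
E
```

```text
[ 573.38572545 -187.51919995   11.20319366] [3.13822280e+00 2.17438364e-03 1.76974059e+00]
turn frac [ 0.0022  0.0014 -0.0002] rows 0.0 | shift frac [ 0.0139 -0.0078  0.0185] rows 0.1
```

Request:
drive_tool --pt "0.012 -0.008 0.018 0.002 0.001 0 1" --pt "0 0 0 0 0 0 1" --pt "0 0 0 0 0 0 1"

```text
clock: 17.6
eef_pos: [570.6, -184.6, 7.3]
orientation: [0.633, 0.774, -0.0, -0.0]
force: [-1.2, -0.3, -0.5]
gripper_width: 85.3
gripper_force: 0.0
```

Request:
drive_tool --pt "0 0 0 0 0 0 0" --pt "0 0 0 0 0 0 0" --pt "0 0 0 0 0 0 0" --pt "0 0 0 0 0 0 0" --pt "0 0 0 0 0 0 0"

```text
clock: 18.1
eef_pos: [570.6, -184.7, 7.4]
orientation: [0.633, 0.774, -0.0, -0.0]
force: [-0.7, 0.0, 5.2]
gripper_width: 48.1
gripper_force: 61.9
```

Request:
drive_tool --pt "0 0 -0.05 0 0 0 0" --pt "0 0 -0.15 0 0 0 0" --pt "0 0 -0.2 0 0 0 0" --pt "0 0 -0.2 0 0 0 0" --pt "0 0 0 0 0 0 0" --pt "0 0 0 0 0 0 0" --pt "0 0 0 0 0 0 0"

```text
clock: 18.8
eef_pos: [569.5, -184.3, 125.8]
orientation: [0.633, 0.774, -0.001, -0.002]
force: [-0.6, -0.6, 0.5]
gripper_width: 48.5
gripper_force: 62.0
```

```bash
python3 - <<'E'
from h import *
print(pose()[0],pose()[1].as_euler('xyz'))
p=snap('wrist');c=cloud(p);P,r=pose();q=(c-P)@r.as_matrix();m=(np.abs(q[...,0])<40)&(np.abs(q[...,1])<24)&(np.abs(q[...,2])<25)
qq=q[m];print('held cap in tool',len(qq),np.percentile(qq,[2,50,98],axis=0).round(1))
go(*bw(13.4,-.4),130,1.77)
E
```

```text
[ 569.47190036 -184.26883562  125.78047513] [-3.13851822e+00 -1.72266578e-03  1.77005779e+00]
held cap in tool 8607 [[-21.8 -22.  -20.3]
 [  4.1  -0.1 -19.1]
 [ 23.2  21.9  -3.5]]
turn frac [-0.0027 -0.0016 -0.    ] rows 0.0 | shift frac [ 1.0228  0.0803 -0.024 ] rows 4.1
```

Request:
drive_tool --pt "0.205 0.016 -0.005 -0.0025 -0.0015 0 0" --pt "0.205 0.016 -0.005 0 0 0 0" --pt "0.205 0.016 -0.005 0 0 0 0" --pt "0.205 0.016 -0.005 0 0 0 0" --pt "0.203 0.016 -0.005 0 0 0 0" --pt "0 0 0 0 0 0 0" --pt "0 0 0.15 0 0 0 0" --pt "0 0 0.15 0 0 0 0" --pt "0 0 0.1 0 0 0 0" --pt "0 0 0 0 0 0 0" --pt "0 0 0 0 0 0 0"

```text
clock: 19.95
eef_pos: [545.2, 18.5, 50.4]
orientation: [0.633, 0.774, -0.0, 0.0]
force: [0.9, -0.4, 0.8]
gripper_width: 47.8
gripper_force: 62.0
```

```bash
python3 - <<'E'
from h import *
print(pose()[0],pose()[1].as_euler('xyz'),bot.sense()['joint_pos'][5])
go(544.6,19.5,44,1.77)
E
```

```text
[545.21496884  18.50266185  50.43515386] [-3.14130747e+00  1.14723182e-03  1.76963277e+00] -0.2405736247577001
turn frac [-0.0002  0.0008 -0.0002] rows 0.0 | shift frac [ 0.0055 -0.002   0.0322] rows 0.1
```

Request:
drive_tool --pt "0.005 -0.002 0.032 0 0 0 0" --pt "0 0 0 0 0 0 0" --pt "0 0 0 0 0 0 0"

```text
clock: 20.25
eef_pos: [545.7, 19.7, 45.6]
orientation: [0.633, 0.774, 0.001, 0.002]
force: [0.7, -0.1, 0.8]
gripper_width: 48.2
gripper_force: 62.0
```

Request:
drive_tool --pt "0 0 0.012 0 0 0 0" --pt "0 0 0.012 0 0 0 0" --pt "0 0 0 0 0 0 0" --pt "0 0 0 0 0 0 0"

```text
clock: 20.65
eef_pos: [545.2, 19.9, 40.1]
orientation: [0.633, 0.774, 0.0, 0.001]
force: [0.3, 1.7, -0.8]
gripper_width: 48.3
gripper_force: 62.0
```

Request:
drive_tool --pt "0 0.002 0.006 0 0 0 0" --pt "0 0 0.006 0 0 0 0" --pt "0 0 0 0 0 0 0"

```text
clock: 20.95
eef_pos: [545.3, 20.1, 37.5]
orientation: [0.633, 0.774, 0.0, 0.001]
force: [-0.8, -0.1, 0.6]
gripper_width: 48.7
gripper_force: 62.0
```

Request:
drive_tool --pt "0 0 0.006 0 0 0 0" --pt "0 0 0 0 0 0 0"

```text
clock: 21.15
eef_pos: [545.4, 20.0, 37.1]
orientation: [0.633, 0.774, 0.0, 0.001]
force: [-2.9, 1.1, 4.7]
gripper_width: 48.3
gripper_force: 62.6
```

Request:
drive_tool --pt "0 0 0.004 0 0 -0.09 0" --pt "0 0 0 0 0 -0.09 0" --pt "0 0 0 0 0 -0.09 0" --pt "0 0 0 0 0 0 0"

```text
clock: 21.55
eef_pos: [545.7, 20.3, 37.7]
orientation: [0.463, 0.886, 0.0, 0.002]
force: [-4.7, 1.1, 15.3]
gripper_width: 48.9
gripper_force: 63.6
```

Request:
drive_tool --pt "0 0 0 0 0 -0.09 0" --pt "0 0 0 0 0 -0.09 0" --pt "0 0 0 0 0 -0.09 0" --pt "0 0 0 0 0 0 0"

```text
clock: 21.95
eef_pos: [545.5, 20.2, 38.0]
orientation: [0.276, 0.961, -0.0, 0.002]
force: [-4.1, 1.2, 17.3]
gripper_width: 48.5
gripper_force: 63.8
```

Request:
drive_tool --pt "0 0 0 0 0 -0.09 0" --pt "0 0 0 0 0 -0.09 0" --pt "0 0 0 0 0 -0.09 0" --pt "0 0 0 0 0 0 0"

```text
clock: 22.35
eef_pos: [545.2, 19.9, 35.8]
orientation: [0.078, 0.997, -0.001, 0.001]
force: [-2.2, 0.5, 0.9]
gripper_width: 48.5
gripper_force: 62.1
```

Request:
drive_tool --pt "0 0 0 0 0 -0.09 0" --pt "0 0 0 0 0 -0.09 0" --pt "0 0 0 0 0 -0.09 0" --pt "0 0 0 0 0 0 0"

```text
clock: 22.75
eef_pos: [545.5, 19.8, 35.8]
orientation: [-0.123, 0.992, -0.001, 0.001]
force: [-1.4, 0.3, 2.4]
gripper_width: 48.2
gripper_force: 62.4
```

Request:
drive_tool --pt "0 0 0.006 0 0 0 0" --pt "0 0 0.006 0 0 0 0" --pt "0 0 0 0 0 0 0"

```text
clock: 23.05
eef_pos: [545.8, 19.9, 35.1]
orientation: [-0.121, 0.993, -0.001, 0.002]
force: [-5.4, 1.3, 16.1]
gripper_width: 48.3
gripper_force: 63.8
```

Request:
drive_tool --pt "0.003 0 0 0 0 0.08 0" --pt "0 0 0.0016 0 0 0.08 0" --pt "0 0 0.0016 0 0 0.08 0" --pt "0 0 0.0016 0 0 0.08 0" --pt "0 0 0 0 0 0 0"

```text
clock: 23.55
eef_pos: [546.2, 19.7, 34.2]
orientation: [0.12, 0.993, -0.0, 0.003]
force: [-3.7, 0.9, 13.7]
gripper_width: 48.5
gripper_force: 63.7
```

Request:
drive_tool --pt "0 0 0.0016 0 0 0.08 0" --pt "0 0 0.0016 0 0 0.08 0" --pt "0 0 0.0016 0 0 0.08 0" --pt "0 0 0.0016 0 0 0.08 0" --pt "0 0 0 0 0 0 0"

```text
clock: 24.05
eef_pos: [546.3, 19.9, 32.9]
orientation: [0.352, 0.936, 0.001, 0.003]
force: [-3.5, 0.5, 15.0]
gripper_width: 48.3
gripper_force: 63.7
```

Request:
drive_tool --pt "0 0 0.0016 0 0 0.08 0" --pt "0 0 0.0016 0 0 0.08 0" --pt "0 0 0.0016 0 0 0.08 0" --pt "0 0 0.0016 0 0 0.08 0" --pt "0 0 0.0016 0 0 0.08 0" --pt "0 0 0.0016 0 0 0.08 0" --pt "0 0 0 0 0 0 0"

```text
clock: 24.75
eef_pos: [546.8, 20.1, 31.1]
orientation: [0.659, 0.752, 0.002, 0.003]
force: [-3.4, 2.7, 14.2]
gripper_width: 48.5
gripper_force: 63.7
```

Request:
drive_tool --pt "0 0 0.0016 0 0 0.08 0" --pt "0 0 0.0016 0 0 0.08 0" --pt "0 0 0.0016 0 0 0.08 0" --pt "0 0 0.0016 0 0 0.08 0" --pt "0 0 0.0016 0 0 0.08 0" --pt "0 0 0.0016 0 0 0.08 0" --pt "0 0 0 0 0 0 0"

```text
clock: 25.45
eef_pos: [547.1, 19.7, 28.2]
orientation: [0.882, 0.472, 0.003, 0.002]
force: [0.4, 1.2, -0.3]
gripper_width: 48.2
gripper_force: 62.2
```

Request:
drive_tool --pt "0 0 0.0016 0 0 0.08 0" --pt "0 0 0.0016 0 0 0.08 0" --pt "0 0 0.0016 0 0 0.08 0" --pt "0 0 0 0 0 0 0"

```text
clock: 25.85
eef_pos: [547.3, 19.5, 27.6]
orientation: [0.952, 0.307, 0.003, 0.002]
force: [-0.2, -0.6, 8.4]
gripper_width: 48.3
gripper_force: 63.1
```

```bash
python3 - <<'E'
from h import *
s=bot.sense();print(s['moment'],s['force'],s['eef_pos'],pose()[1].as_euler('xyz'),s['joint_pos'][5])
E
python3 seat.py
```

```text
[-0.08195049  0.20520589 -0.02158015] [-0.2027182  -0.63547257  8.42934985] [547.34915259  19.50291707  27.59112026] [ 3.13630439 -0.00469231  0.62426203] 0.9070632972163685
foottop 1127 22.001262540995782 ((10.196744918823242, 0.123626708984375), (60.34950256347656, 67.42411041259766), 0.03921641409397125) ((4.483418941497803, 0.2845974862575531), 41.46220779418945)
rim 7921 46.01427168106636 ((16.409542083740234, 4.099529266357422), (54.73421859741211, 61.207855224609375), 7.348812580108643) ((20.954395294189453, 4.626677513122559), 37.8994140625)
cap 1958 50.99297399901715 ((20.01797866821289, 1.0583782196044922), (49.76340866088867, 63.25337219238281), 77.25403594970703) ((20.739614486694336, 4.323561668395996), 38.063377380371094)
[547.38140224  19.50189833  27.59945718]
```

Request:
drive_tool --pt "0 0 0.001 0 0 0.08 0" --pt "0 0 0.001 0 0 0.08 0" --pt "0 0 0 0 0 0.08 0" --pt "0 0 0 0 0 0 0"

```text
clock: 26.3
eef_pos: [547.9, 19.4, 27.6]
orientation: [0.991, 0.132, 0.004, 0.001]
force: [-0.0, -0.1, 11.0]
gripper_width: 48.6
gripper_force: 63.3
```

```bash
python3 - <<'E'
from h import *
s=bot.sense();print(s['moment'],s['force'],s['eef_pos'],pose()[1].as_euler('xyz'),s['joint_pos'][5])
E
```

```text
[-0.00391536  0.17259713 -0.08467317] [-0.03561435 -0.12222552 11.04459598] [547.89193362  19.4457753   27.59608074] [ 3.13792686 -0.00737679  0.26420102] 1.2670879821164807
```

Request:
drive_tool --pt "0 0 0 0 0 0.08 0" --pt "0 0 0 0 0 0.08 0" --pt "0 0 0 0 0 0.08 0"

```text
clock: 26.6
eef_pos: [547.8, 19.4, 27.6]
orientation: [0.999, -0.049, 0.004, 0.001]
force: [-0.8, -0.2, 10.3]
gripper_width: 48.4
gripper_force: 63.3
```

```bash
python3 - <<'E'
from h import *
s=bot.sense();print(s['moment'],s['force'],s['eef_pos'],pose()[1].as_euler('xyz'),s['joint_pos'][5])
E
```

```text
[-0.02312306  0.15027944  0.05581316] [-0.82407757 -0.18258239 10.31918963] [547.84067525  19.41578835  27.55085534] [ 3.14065647 -0.00810706 -0.09788215] 1.629288421159309
```

Request:
drive_tool --pt "0 0 0 0 0 0 0.7" --pt "0 0 0 0 0 0 0.75" --pt "0 0 0 0 0 0 0.75" --pt "0 0 -0.1 0 0 0 0.8" --pt "0 0 -0.2 0 0 0 1" --pt "0 0 -0.2 0 0 0 1" --pt "0 0 -0.2 0 0 0 1" --pt "-0.2 0 -0.2 0 0 0 1" --pt "-0.1 0 0 0 0 0 1" --pt "0 0 0 0 0 0 1" --pt "0 0 0 0 0 0 1"

```text
clock: 27.7
eef_pos: [489.6, 24.9, 200.9]
orientation: [0.999, -0.045, 0.002, 0.001]
force: [-0.1, -0.8, -0.5]
gripper_width: 85.7
gripper_force: 0.0
```

```bash
cat > cap2.py <<'E'
from h import *
P,r=pose();print(P,r.as_euler('xyz'))
p=snap('wrist');c=cloud(p);z=c[...,2]
d=c[...,:2]-BO;b=np.stack([d[...,0]*np.cos(BY)+d[...,1]*np.sin(BY),-d[...,0]*np.sin(BY)+d[...,1]*np.cos(BY)],-1)
hsv=cv2.cvtColor(p['color'],cv2.COLOR_RGB2HSV)
m=(z>38)&(z<65)&(abs(b[...,0]-14)<45)&(abs(b[...,1])<45)
q=c[m];print('top z',np.percentile(q[:,2],[2,25,50,75,98]).round(1),cv2.minEnclosingCircle(b[m].astype(np.float32)),m.sum())
A=np.c_[q[:,:2]-q[:,:2].mean(0),np.ones(len(q))];print('tilt',np.linalg.lstsq(A,q[:,2],rcond=None)[0])
f=(z>18)&(z<27)&(abs(b[...,0]-14)<26)&(abs(b[...,1])<26);print('foottop',np.median(z[f]),f.sum())
t=(abs(z-56)<4)&(abs(abs(b[...,1])-76)<3)&(abs(b[...,0])<60);print('wall top z',np.median(z[t]))
k=(z>47)&(z<57)&(abs(b[...,1])<60)&(b[...,0]>82)&(b[...,0]<93);print('cover top',np.median(z[k]))
import sys
cv2.imwrite('pics/'+sys.argv[1],cv2.resize(p['color'][80:330,180:480],(720,600))[...,::-1])
E
python3 cap2.py capon.png
```

```text
[489.64788276  24.94262653 200.90237426] [ 3.14066416 -0.00317287 -0.08974872]
top z [43.4 45.6 46.1 46.6 47.7] ((15.148763656616211, -0.2672061324119568), 25.700950622558594) 2139
tilt [-2.88532370e-03  8.60275065e-04  4.60536374e+01]
foottop 22.263345332936012 289
wall top z 56.11750113934863
cover top 53.58687391129959
```

View pics/capon.png

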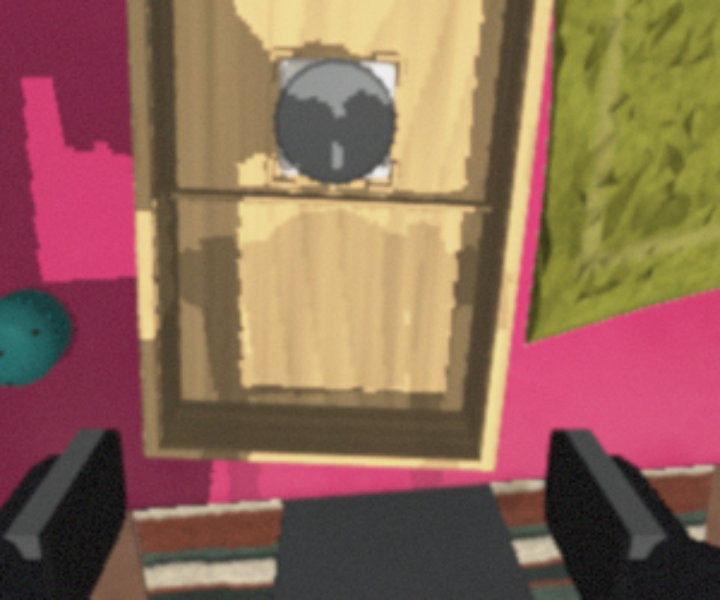

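The cap sits level and centred on the pot, at (337,120) in the crop, with its top at z=46, which means it is fully down. The muffin is next.

```bash
python3 - <<'E'
from h import *
y=.4;go(445+20*np.cos(y),-288+20*np.sin(y),200,y)
E
```

```text
turn frac [ 0.0011 -0.0017 -0.3266] rows 3.3 | shift frac [-0.7171  1.353   0.003 ] rows 6.1
```

Request:
drive_tool --pt "0 0 0 0.001 -0.0015 -0.082 1" --pt "0 0 0 0 0 -0.082 1" --pt "0 0 0 0 0 -0.082 1" --pt "0 0 0 0 0 -0.081 1" --pt "-0.1025 0.193 0 0 0 0 1" --pt "-0.1025 0.193 0 0 0 0 1" --pt "-0.1025 0.193 0 0 0 0 1" --pt "-0.1025 0.193 0 0 0 0 1" --pt "-0.1025 0.193 0 0 0 0 1" --pt "-0.1025 0.193 0 0 0 0 1" --pt "-0.1025 0.193 0 0 0 0 1" --pt "0 0 0 0 0 0 1"

```text
clock: 28.95
eef_pos: [463.7, -286.3, 199.7]
orientation: [0.981, 0.196, 0.0, 0.001]
force: [-0.4, 0.3, 0.1]
gripper_width: 85.5
gripper_force: 0.0
```

Request:
drive_tool --pt "0 0 0 0 0 0 1" --pt "0 0 0 0 0 0 1"

```text
clock: 29.15
eef_pos: [462.8, -279.1, 199.8]
orientation: [0.98, 0.199, -0.0, -0.001]
force: [-0.4, -0.3, 0.3]
gripper_width: 85.5
gripper_force: 0.0
```

```bash
cat > muf.py <<'E'
from h import *
P,r=pose();print(P,r.as_euler('xyz'))
p=snap('wrist');save(p,'wmuf.png');c=cloud(p);x,y,z=[c[...,i] for i in range(3)]
for lo in(20,26,33):
    m=(np.hypot(x-445,y+288)<60)&(z>lo)&(z<55)
    hsv=cv2.cvtColor(p['color'],cv2.COLOR_RGB2HSV);m&=(hsv[...,0]<22)&(hsv[...,1]>70)
    m=cv2.morphologyEx(m.astype(np.uint8),cv2.MORPH_OPEN,np.ones((3,3)))>0
    q=c[m];print(lo,len(q),cv2.minEnclosingCircle(q[:,:2].astype(np.float32)),q[:,2].max())
k=cv2.minEnclosingCircle(q[:,:2].astype(np.float32))[0]
go(*k,7,.4)
E
python3 muf.py
```

```text
[ 462.8087831  -279.10696036  199.8336775 ] [-3.13897104e+00  2.07036173e-04  4.00614761e-01]
20 1138 ((447.3917541503906, -290.3768005371094), 20.817787170410156) 41.881857902241904
26 1127 ((447.3917541503906, -290.3768005371094), 20.817787170410156) 41.881857902241904
33 908 ((446.8023986816406, -290.8721008300781), 19.334762573242188) 41.881857902241904
turn frac [-0.0014  0.      0.001 ] rows 0.0 | shift frac [-0.0978  0.0248  0.9658] rows 3.9
```

View pics/wmuf.png

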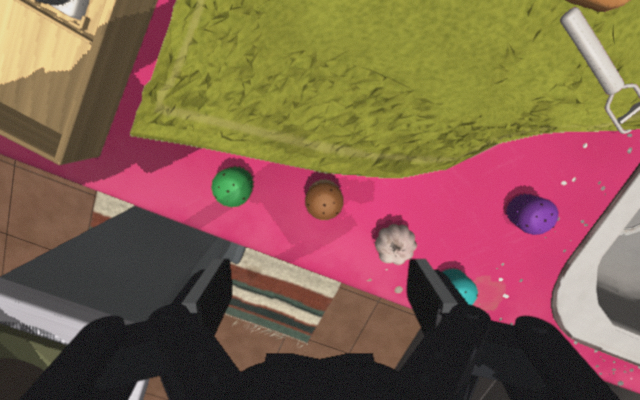

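The muffin is at (324,199), with the garlic at (395,242) and the green decoy at (232,187). Both are clear of the fingers.

Request:
drive_tool --pt "-0.05 0.012 0.1 -0.001 0 0 1" --pt "-0.048 0.0125 0.1 0 0 0 1" --pt "0 0 0.2 0 0 0 1" --pt "0 0 0.2 0 0 0 1" --pt "0 0 0.2 0 0 0 1" --pt "0 0 0.12 0 0 0 1" --pt "0 0 0.06 0 0 0 1" --pt "0 0 0 0 0 0 1" --pt "0 0 0 0 0 0 1"

```text
clock: 30.1
eef_pos: [447.8, -292.1, 5.8]
orientation: [0.98, 0.199, 0.001, 0.001]
force: [-0.1, -0.0, -0.4]
gripper_width: 85.3
gripper_force: 0.0
```

Request:
drive_tool --pt "0 0 0 0 0 0 0" --pt "0 0 0 0 0 0 0" --pt "0 0 0 0 0 0 0" --pt "0 0 0 0 0 0 0" --pt "0 0 0 0 0 0 0"

```text
clock: 30.6
eef_pos: [447.5, -292.6, 6.5]
orientation: [0.98, 0.199, 0.001, 0.001]
force: [-0.5, 0.5, 8.1]
gripper_width: 40.0
gripper_force: 59.2
```

Request:
drive_tool --pt "0 0 -0.1 0 0 0 0" --pt "0 0 -0.2 0 0 0 0" --pt "0 0 -0.2 0 0 0 0" --pt "0 0 -0.2 0 0 0 0" --pt "0 0 0 0 0 0 0" --pt "0 0 0 0 0 0 0"

```text
clock: 31.2
eef_pos: [447.2, -292.5, 146.5]
orientation: [0.98, 0.199, 0.002, 0.002]
force: [1.1, -0.1, -1.3]
gripper_width: 40.0
gripper_force: 60.5
```

```bash
python3 - <<'E'
from h import *
print(pose()[0]);go(*bw(-74),130,BY)
E
```

```text
[ 447.21605112 -292.52361996  146.49107683]
turn frac [ 0.0024 -0.0023  0.3579] rows 3.6 | shift frac [-0.1678 -1.6139  0.0825] rows 6.5
```

Request:
drive_tool --pt "0 0 0 0.002 -0.002 0.0895 0" --pt "0 0 0 0 0 0.0895 0" --pt "0 0 0 0 0 0.0895 0" --pt "0 0 0 0 0 0.0895 0" --pt "-0.021 -0.2017 0 0 0 0 0" --pt "-0.021 -0.2017 0 0 0 0 0" --pt "-0.021 -0.2017 0 0 0 0 0" --pt "-0.021 -0.2017 0 0 0 0 0" --pt "-0.021 -0.2017 0 0 0 0 0" --pt "-0.021 -0.2017 0 0 0 0 0" --pt "-0.021 -0.2017 0 0 0 0 0" --pt "-0.021 -0.2017 0 0 0 0 0"

```text
clock: 32.4
eef_pos: [455.5, 33.8, 143.6]
orientation: [0.998, -0.068, -0.003, -0.0]
force: [0.9, 0.1, -0.8]
gripper_width: 40.0
gripper_force: 60.6
```

Request:
drive_tool --pt "0 0 0 0 0 0 0" --pt "0 0 0 0 0 0 0" --pt "0 0 0 0 0 0 0"

```text
clock: 32.7
eef_pos: [456.6, 31.5, 144.3]
orientation: [0.998, -0.068, -0.002, -0.0]
force: [-0.6, -0.2, -0.9]
gripper_width: 39.7
gripper_force: 60.6
```

```bash
python3 - <<'E'
from h import *
print(pose()[0],pose()[1].as_euler('xyz'));go(*bw(-74),11.5,BY)
p=snap('wrist');c=cloud(p);P,r=pose();q=(c-P)@r.as_matrix();m=(np.abs(q[...,0])<30)&(np.abs(q[...,1])<17)&(q[...,2]>-45)&(q[...,2]<15);print(m.sum(),np.percentile(q[m],[2,50,98],axis=0).round(1))
E
```

```text
[456.56781754  31.5437115  144.34551006] [ 3.1412686   0.00487218 -0.13664964]
turn frac [ 0.0002  0.0032 -0.0001] rows 0.0 | shift frac [ 0.0064 -0.0023  0.6642] rows 2.7
6653 [[-13.6 -16.  -33.5]
 [  8.8   0.1 -30.1]
 [ 20.   15.8   1.7]]
```

Held upright. I'll lower it into the bay and release it.

Request:
drive_tool --pt "0.005 0 0.18 0 0.002 0 0" --pt "0 0 0.18 0 0 0 0" --pt "0 0 0.15 0 0 0 0" --pt "0 0 0.1 0 0 0 0" --pt "0 0 0.04 0 0 0 0" --pt "0 0 0.01 0 0 0 0" --pt "0 0 0 0 0 0 0" --pt "0 0 0 0 0 0 0"

```text
clock: 33.55
eef_pos: [459.2, 31.9, 14.2]
orientation: [0.998, -0.068, 0.001, -0.0]
force: [0.6, -0.9, -0.2]
gripper_width: 39.5
gripper_force: 60.6
```

Request:
drive_tool --pt "0 0 0.009 0 0 0 0" --pt "0 0 0.003 0 0 0 0" --pt "0 0 0 0 0 0 0"

```text
clock: 33.85
eef_pos: [458.9, 32.3, 11.6]
orientation: [0.998, -0.068, 0.001, -0.0]
force: [-0.7, -0.6, 4.3]
gripper_width: 40.0
gripper_force: 61.0
```

Request:
drive_tool --pt "0 0 0 0 0 0 0.7" --pt "0 0 0 0 0 0 0.8" --pt "0 0 0 0 0 0 0.8" --pt "0 0 -0.1 0 0 0 0.85" --pt "0 0 -0.2 0 0 0 0.9" --pt "0 0 -0.24 0 0 0 1" --pt "0 0 -0.24 0 0 0 1" --pt "0 0 -0.24 0 0 0 1" --pt "0 0 0 0 0 0 1" --pt "0 0 0 0 0 0 1"

```text
clock: 34.85
eef_pos: [458.8, 32.1, 216.1]
orientation: [0.998, -0.068, 0.002, -0.0]
force: [0.1, -0.1, 0.2]
gripper_width: 85.3
gripper_force: 0.0
```

```bash
python3 cap2.py all.png; python3 - <<'E'
from h import *
p=snap('wrist');save(p,'wall.png');c=cloud(p);x,y,z=[c[...,i] for i in range(3)]
k=bw(-74);m=(np.hypot(x-k[0],y-k[1])<45)&(z>30)&(z<60)
if m.any():
    q=c[m];e=cv2.minEnclosingCircle(q[:,:2].astype(np.float32));print('muf',len(q),tb(e[0]),e[1],np.percentile(q[:,2],99))
go(*bw(138),110,BY)
# other brown blobs anywhere, scene + side
for n in('scene','side'):
    p=snap(n);c=cloud(p);h=cv2.cvtColor(p['color'],cv2.COLOR_RGB2HSV);x,y,z=[c[...,i] for i in range(3)]
    m=((h[...,0]>5)&(h[...,0]<18)&(h[...,1]>110)&(z>15)&(z<60)&(x>300)&(x<1000)).astype(np.uint8)
    K,l,s,ce=cv2.connectedComponentsWithStats(m)
    for i in range(1,K):
        if s[i,4]>8:print(n,ce[i].round(),s[i,4],np.nanmedian(c[l==i],0).round())
E
```

```text
[458.8452642   32.12768643 216.0601132 ] [-3.14070443 -0.00350753 -0.13643945]
top z [43.4 45.6 46.2 46.7 47.8] ((15.194665908813477, -0.4074939787387848), 25.818132400512695) 2133
tilt [3.03839412e-03 1.22201129e-03 4.60760765e+01]
foottop 22.310840088569762 293
wall top z 56.17149326002317
cover top 53.537612741829435
muf 1141 [-73.15186936   0.43897696] 21.41267967224121 45.678746015737325
turn frac [-0.0001  0.0017  0.0001] rows 0.0 | shift frac [1.0654e+00 1.0000e-03 5.1790e-01] rows 4.7
scene [334. 106.] 13 [938. 207.  43.]
scene [345. 116.] 96 [911. 131.  42.]
scene [332. 168.] 2823 [678.  -5.  50.]
scene [382. 134.] 22 [934. -33.  28.]
scene [426. 188.] 4078 [ 801. -315.   23.]
scene [290. 200.] 106 [451.  28.  39.]
scene [303. 196.] 12 [505.  14.  18.]
scene [472. 195.] 13 [ 878. -455.   21.]
side [258. 190.] 2002 [729.  -7.  52.]
side [254. 168.] 24 [ 872. -213.   24.]
side [274. 170.] 76 [ 792. -226.   24.]
side [174. 205.] 189 [910. 160.  40.]
side [361. 216.] 12 [390. -30.  38.]
side [331. 223.] 129 [455.  44.  39.]
side [274. 223.] 10 [610.  92.  23.]
side [193. 234.] 89 [749. 264.  44.]
side [339. 237.] 17 [407. 104.  39.]
side [339. 242.] 9 [408. 100.  21.]
side [176. 251.] 162 [726. 350.  55.]
```

View pics/wall.png

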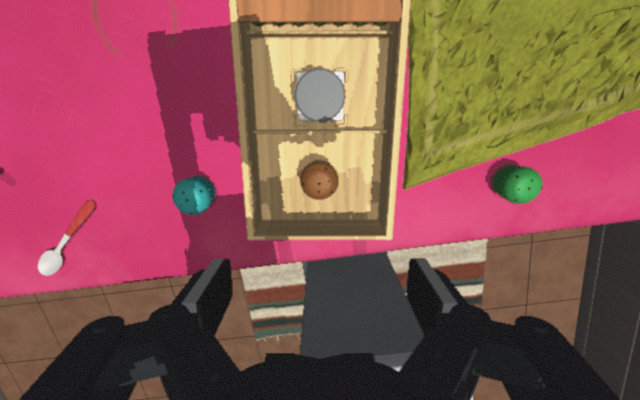

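The muffin stands upright in the bay at (320,180), the capped pot is in its seat at (320,95), and no other muffin is in sight. I'll close the cover now.

Request:
drive_tool --pt "0.178 0 0 0 0.001 0 0" --pt "0.178 0 0 0 0 0 0" --pt "0.178 0 0 0 0 0 0" --pt "0.178 0 0 0 0 0 0" --pt "0.178 0 0 0 0 0 0" --pt "0.178 0 0 0 0 0 0" --pt "0 0 0 0 0 0 0" --pt "0 0 0.2 0 0 0 0" --pt "0 0 0.2 0 0 0 0" --pt "0 0 0.12 0 0 0 0" --pt "0 0 0 0 0 0 0" --pt "0 0 0 0 0 0 0"

```text
clock: 36.25
eef_pos: [668.9, 3.2, 110.0]
orientation: [0.998, -0.068, -0.001, -0.0]
force: [0.9, -0.0, -0.3]
gripper_width: 0.2
gripper_force: 0.0
```

```bash
python3 - <<'E'
from h import *
P,r=pose();print(P,tb(P),r.as_euler('xyz'));go(*bw(138),61,BY)
E
```

```text
[668.94684681   3.21157875 109.96246874] [138.98821493   0.37812733] [-3.14130679e+00  1.47191986e-03 -1.36402382e-01]
turn frac [-0.0002  0.001   0.0001] rows 0.0 | shift frac [-0.0049  0.0019  0.2448] rows 1.0
```

Request:
drive_tool --pt "0 0 0.15 0 0 0 0" --pt "0 0 0.09 0 0 0 0" --pt "0 0 0 0 0 0 0" --pt "-0.1 0 0 0 0 0 0" --pt "-0.12 0 0 0 0 0 0" --pt "-0.14 0 0 0 0 0 0" --pt "-0.14 0 0 0 0 0 0" --pt "-0.14 0 0 0 0 0 0" --pt "-0.14 0 0 0 0 0 0" --pt "-0.14 0 0 0 0 0 0" --pt "-0.1 0 0 0 0 0 0" --pt "0 0 0 0 0 0 0"

```text
clock: 37.45
eef_pos: [467.0, 31.1, 65.2]
orientation: [0.998, -0.068, 0.002, -0.0]
force: [-0.6, 0.6, -0.2]
gripper_width: -0.2
gripper_force: 0.0
```

Request:
drive_tool --pt "0 0 0 0 0 0 0" --pt "0 0 0 0 0 0 0"

```text
clock: 37.65
eef_pos: [470.5, 30.8, 63.8]
orientation: [0.998, -0.068, 0.003, -0.0]
force: [0.7, -0.3, 0.8]
gripper_width: -0.6
gripper_force: 0.0
```

```bash
python3 - <<'E'
from h import *
P,r=pose();print(P,tb(P),r.as_euler('xyz'))
E
```

```text
[470.46243368  30.76426527  63.81231938] [-61.39923536   0.66546144] [-3.14064909 -0.00519757 -0.13657359]
```

Request:
drive_tool --pt "-0.05 0 0.008 0 -0.002 0 0" --pt "-0.05 0 0 0 0 0 0" --pt "-0.015 0 0 0 0 0 0" --pt "0 0 0 0 0 0 0"

```text
clock: 38.05
eef_pos: [444.3, 34.1, 61.0]
orientation: [0.998, -0.068, -0.001, -0.0]
force: [0.2, -0.1, 0.5]
gripper_width: -0.2
gripper_force: 0.2
```

Request:
drive_tool --pt "-0.01 0 0 0 0 0 0" --pt "-0.01 0 0 0 0 0 0" --pt "0 0 0 0 0 0 0"

```text
clock: 38.35
eef_pos: [444.2, 34.2, 61.5]
orientation: [0.998, -0.068, 0.002, -0.0]
force: [6.2, -1.4, -5.2]
gripper_width: -0.1
gripper_force: 3.0
```

Request:
drive_tool --pt "-0.01 0 0 0 0 0 0" --pt "-0.008 0 0 0 0 0 0" --pt "0 0 0 0 0 0 0"

```text
clock: 38.65
eef_pos: [444.1, 34.4, 62.1]
orientation: [0.998, -0.068, 0.005, -0.0]
force: [10.5, -2.3, -7.2]
gripper_width: 0.3
gripper_force: 5.3
```

Request:
drive_tool --pt "0.03 0 0 0 0 0 0" --pt "0.03 0 0 0 0 0 0" --pt "0 0 -0.2 0 0 0 0" --pt "0 0 -0.24 0 0 0 1" --pt "0 0 -0.24 0 0 0 1" --pt "0 0 -0.24 0 0 0 1" --pt "0 0 0 0 0 0 1" --pt "0 0 0 0 0 0 1" --pt "0 0 0 0 0 0 1"

```text
clock: 39.55
eef_pos: [448.0, 33.3, 243.7]
orientation: [0.998, -0.068, -0.003, -0.0]
force: [-0.4, 0.8, 0.6]
gripper_width: 84.8
gripper_force: 0.0
```

```bash
python3 - <<'E'
from h import *
P,r=pose();print(P,r.as_euler('xyz'))
p=snap('wrist');c=cloud(p);save(p,'wend.png');x,y,z=[c[...,i] for i in range(3)]
d=c[...,:2]-BO;b=np.stack([d[...,0]*np.cos(BY)+d[...,1]*np.sin(BY),-d[...,0]*np.sin(BY)+d[...,1]*np.cos(BY)],-1)
m=(z>62)&(z<72)&(abs(b[...,1])<60)&(abs(b[...,0]+100)<40);print('rib',m.sum(),cv2.minAreaRect(b[m].astype(np.float32)))
E
```

```text
[447.998408    33.34398616 243.72476326] [-3.14146296  0.00523984 -0.13646274]
rib 443 ((-102.95225524902344, 0.019832611083984375), (54.6441764831543, 9.558771133422852), 89.65015411376953)
```

View pics/wend.png

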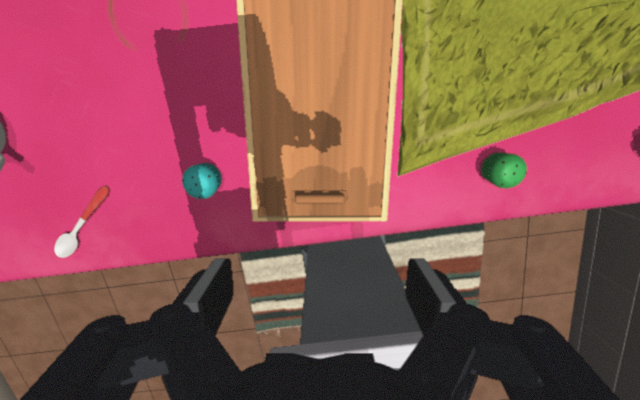

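The cover is shut, with the rib at box x = -103 mm. A dark spot at the right edge (638,140) needs a check before I hand in.

```bash
python3 - <<'E'
from h import *
p=snap('wrist');c=cloud(p);print(c[140,637],p['color'][140,637],c[150,636],p['color'][150,636])
p=snap('side');cv2.imwrite('pics/end_side.png',cv2.resize(p['color'][130:290,220:430],(787,600),interpolation=cv2.INTER_CUBIC)[...,::-1])
E
```

```text
[ 431.00454617 -369.67089703    0.83895143] [98 36 55] [ 417.7935546  -372.12184587   -0.56531003] [139  53  80]
```

View pics/end_side.png

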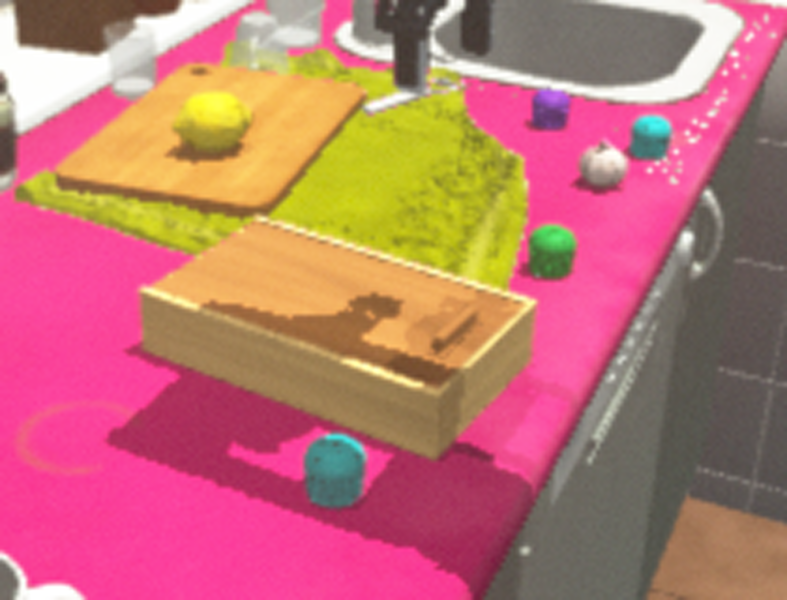

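The dark spot was only the garlic's shadow. The box is shut, no brown muffin is left out, and the other things have not moved, so I'm handing in.

```bash
python3 -c "
from plant import bot
print(bot.close_job())"
```

```text
the job is handed in; nothing more can be done
None
```

The job is handed in, and no verdict came back: the pot is in its seat with the cap screwed down, the one muffin I found stands upright in the near compartment, the cover is shut, and the other things were left alone.

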